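# Clamp the mill's square coupling with its pin ends clear

### The arm

A 7-joint arm with a two-finger parallel gripper is mounted at the origin on the work surface. World frame = base frame: x ahead of the robot, y to its left, z up, the work surface at z = 0. Lengths are in m, angles in rad, forces in N, time in s.
With the tool pointing down it reaches from about 0.425 to 0.875 m from the base axis. Payload 8.4 kg.
Tool frame: the origin (TCP) lies on the centre line of the jaws, within the pads' length; the fingertips stand 8 mm ahead of it and the grasp point (between the pads) lies 11 mm behind it; z points along the fingers, y is the line along which they close (so a half turn about z gives the same grasp; the last joint's range is limited). The gripper opens to 85 mm and grips with 20 to 120 N. Pads are 22 mm wide; open, the fingers measure 114 mm over their backs; the gripper's body (76 mm by 85 mm) begins 54 mm behind the grasp point. The pads swing forward as they close: fully open they stand 13 mm farther back than shut.
Start: joints at [-1.295, 0.333, 0.04, 1.465, -0.013, 1.343, -0.059], TCP at [0.238, 0.605, 0.239] pointing down, gripper open.
Joint ranges: [-2.58, 2.58], [-0.38, 2.09], [-1.3, 1.39], [0.25, 2.4], [-1.5, 4.64], [0.08, 2.09], [-2.65, 2.65]. Speed limits (rad/s): [2.22, 2.22, 2.79, 2.79, 3.14, 3.14, 3.14].

### API

Orientations are given as [roll, pitch, yaw] about the fixed x, y, z axes, in that order (R = Rz(yaw) Ry(pitch) Rx(roll)).
In Python, from workcell import env gives the robot as it stands. The module is installed in compiled form; this text tells all that it offers.
- The arm moves only by the tool send_rows, never from a script. Its argument "commands" is a list of rows, each an object with "twist": the turn, a rotation vector about the tool's x, y, z in rad, a list of three; "translation": the shift along the tool's x, y, z in mm, a list of three; "claw": the closure, from -1 (fully open) to 1 (shut). A call has exactly 5 rows; each row shifts and turns the commanded pose from where the row before left it, along the tool's axes as they then stand; what a row does not reach is not made up. A row lasts 1/10 s, in which the tool goes at most 50 mm and 8.59 degrees, less where a joint would pass 70% of its speed; a pose out of reach is approached as far as the arm can. A call with a gripper value outside its range is refused whole. The fingers move at their own pace and stop on an object; "newtons" is the grip in N (left out, the last holds). Time passes only in rows, so rows that do not move let the fingers close, or fill a call up. It gives the time, the measured TCP pose, the force and the opening at its end, in the units of the state.
- env.read_state(): the state, without advancing time (a new reading comes with each control period).
- env.read_camera(name): name is "scene" or "top" or "wrist"; returns the picture (420x560x3 uint8, red, green, blue); there is no depth.
- env.camera_info(name): a dict with "K" (3x3 intrinsics, pixels), "xyz" and "rotation" of the camera in the world. Camera axes: x right, y down, z forward; pixel columns grow to the right and rows downward; lengths in m; the calibration is good to about 2 mm. A picture is of the moment at which its call begins: read the wrist's pose just before it. camera_info takes no time and is no camera call; for the wrist camera it gives the pose at the moment of the call.
- env.job_done(): hands the job in, once; it reports no verdict.
The state is a dict: "clock": time; "joint_pos": joint angles; "qd": joint speeds; "joint_efforts": joint torques, N m; "tool_pos": TCP position; "ee_rot": TCP orientation; "force": force on the tool from outside, world axes, zero at the start; "torque": the same for the moment, N m; "grip_width": opening from 0.0 (shut) to 1.0 (fully open).
Only numpy, scipy, OpenCV 4.12 (cv2) and the standard library are available. Lean on these libraries where they do the work, as an engineer would, in place of code of your own. Each camera call takes 0.05 s, during which the arm holds its last target. There are 200 camera calls.

### The job

Take the square steel shaft coupling out of the blue drying rack and stand it on the bed of the grey clamp, centred between the jaws and turned so that its plain faces lie against the jaws and its two brass pin ends look out of the open sides; then push the black knob to slide the jaw fully home against it, and let go. The rack and the jaws each leave only one pair of faces free for the fingers, so put it down on the table in between and take it again by the other pair. Keep it upright, set it down rather than dropping it, and leave the round sleeve, punch, tub and scoop alone.

Things in the scene. Friction and masses are not known exactly. Their poses are not given: they have to be found in the camera images.
- coupling: Square steel coupling, 34 x 34 mm, 60 mm tall, upright, about 0.45 kg. Origin: centre of its underside. A 12 mm brass pin runs along its x: the pin ends show, flush, in the middle of the +x and -x faces; the +y and -y faces are plain. A dark line across its top also runs along x. It starts on the rack's floor in either bay, pin faces to the bay's walls, plain faces open.
- rack: Blue plastic rack, fixed, on either side of the table. Origin: centre of its underside. Base 110 (x) x 150 (y) x 6 mm. Two bays at y = +30 and -30 mm, each walled at +y and -y (37 mm between walls; walls 30 mm long along x, 8 mm thick, tops 62 mm above the table) and open to +x and -x for fingers closing along the rack's x. One holds the coupling, the other a round sleeve.
- clamp: Grey clamp, fixed, on either side of the table. Origin: table height, below the middle of the clamped coupling. Base 110 mm along x, y = -115 to +75 mm, 8 mm thick; steel bed between the jaws 10 mm above the table. Fixed jaw face at y = +17 mm, sliding jaw on the -y side. Jaws 30 mm long along x, tops 68 mm high; the slot is open to +x and -x for fingers closing along the clamp's x.
- clamp_jaw (a joint): How far the sliding jaw is pushed towards the fixed jaw (clamp's +y), in m. Its face is at y = -23 mm + this, so the gap is 40 mm minus this. Starts at 0 to 0.002; about 0.006 when shut on the squarely standing coupling; hard stop 0.007. Stays where it is left; takes about 4 N to slide, plus up to 6 N to slide the coupling.
- clamp_knob (a point): Centre of the outer end of the black push knob (28 mm diameter, axis along the clamp's y, 40 mm above the table) behind the sliding jaw: at y = -69 mm plus the joint value in the clamp's frame. Pushed along the clamp's +y it moves the jaw. The space behind it is free above the 8 mm base plate.
- sleeve: Round steel sleeve, 33 mm diameter, 60 mm tall, standing in the other bay. Origin: centre of its underside. Leave alone.
- punch: Drift punch lying on the table, 120 mm long along its x, 12 mm thick; origin: under its middle. Leave alone.
- tub: Clear plastic tub, 112 mm across, 62 mm high, open; origin: centre of its underside. Leave alone.
- scoop: Aluminium scoop, 240 mm long along its x with the handle to -x, 45 mm high; origin: under the back part of its blade. Leave alone.
Not all that is in view belongs to the job. What is shaped like the coupling but pink is not meant.

How it is judged:
On the way, in this order (a step that is already met when the one before it is completed fails the run):
1. the coupling stands released on the clamp's bed between the jaws, pin ends towards the open sides (x of coupling in the frame of clamp between -0.008 and 0.008 m and z of coupling in the frame of clamp between 0.007 and 0.0125 m and angle between coupling's own z axis and vertical below 0.06 rad and contact force between the fingers and coupling below 0.2 N and angle between the x axis of coupling and the x axis of clamp, either way round below 0.25 rad and y of coupling in the frame of clamp between -0.008 and 0.003 m), for 0.2 s.
2. the sliding jaw is pushed home against its plain faces (value of joint clamp_jaw above 0.0047 m and angle between the x axis of coupling and the x axis of clamp, either way round below 0.06 rad and y of coupling in the frame of clamp between -0.0025 and 0.0025 m), for 0.2 s.
At the end, for the whole second after the job is handed in: Coupling at rest, upright, released on the clamp bed, within 8 mm of centre along the slot and 2.5 mm across, pin axis within 0.06 rad of the slot, jaw pushed 4.7 mm or more; sleeve within 20 mm, punch, tub, scoop within 30 mm of their starts; robot touching nothing (all of step 2 and x of coupling in the frame of clamp between -0.008 and 0.008 m and z of coupling in the frame of clamp between 0.007 and 0.0125 m and angle between coupling's own z axis and vertical below 0.06 rad and contact force between the fingers and coupling below 0.2 N and linear speed of coupling below 0.02 m/s and contact force between the fingers and clamp below 0.2 N and distance of sleeve from where it was at the start of the episode below 0.02 m and distance of each of scoop, tub, punch from where it was at the start of the episode below 0.03 m).
It fails at once if the coupling is tipped more than 35 degrees (angle between coupling's own z axis and vertical above 0.61 rad).
It fails at once if the coupling is dropped (falls faster than 0.4 m/s with no finger touching it) (linear speed of coupling above 0.4 m/s and contact force between the fingers and coupling below 0.05 N).
It fails at once if a bystander is disturbed (sleeve by more than 20 mm, punch, tub or scoop by more than 30 mm) (distance of sleeve from where it was at the start of the episode above 0.02 m or distance of any of scoop, tub, punch from where it was at the start of the episode above 0.03 m).
It also fails if it takes over 67 s, if anything falls off the work surface, if the arm or the gripper's body presses on something with over 40 N, if the wrist force passes 120 N, or if a joint passes its speed limit or range.

## Working session

There is one attempt and no reset: what is moved stays moved. The work goes in short steps, Python scripts to look and compute and a tool call to move; the robot and the scene stay as the last step left them, time stands still between calls to the robot, and variables do not carry over. Pictures are saved under pics/ and viewed, on a budget of 10 in all, crops included, one or two more only if the job needs it, and the job is handed in when it is done.

Besides the shell and the picture viewer there is one more tool, called after "Call:" as a command line: name --argument value ..., lists and objects as JSON in quotes. send_rows: Moves the arm, as the interface text tells. Its arguments: {"type":"object","properties":{"commands":{"type":"array"},"newtons":{"type":"number"}},"required":["commands"]}

```bash
mkdir -p pics; python3 - <<'E'
from workcell import env
import cv2,numpy as np
np.set_printoptions(precision=4,suppress=True)
s=env.read_state();print({k:np.round(v,3) for k,v in s.items()})
for n in("scene","top"):
    cv2.imwrite(f"pics/{n}0.png",env.read_camera(n)[:,:,::-1]); i=env.camera_info(n);print(n,i)
E
```

```text
{'clock': np.float64(0.0), 'joint_pos': array([-1.295,  0.334,  0.04 ,  1.466, -0.013,  1.343, -0.058]), 'qd': array([ 0.   , -0.001, -0.   , -0.   ,  0.   ,  0.001,  0.001]), 'joint_efforts': array([ -0.001, -65.856,   1.365, -40.558,   0.017,   0.012,   0.   ]), 'tool_pos': array([0.238, 0.604, 0.238]), 'ee_rot': array([-3.14 ,  0.   ,  2.767]), 'force': array([-0.438, -0.269, -0.473]), 'torque': array([0.013, 0.043, 0.046]), 'grip_width': np.float64(0.999)}
scene {'K': array([[403.7785,   0.    , 278.8729],
       [  0.    , 403.7785, 207.6215],
       [  0.    ,   0.    ,   1.    ]]), 'xyz': array([ 1.3318, -0.1279,  0.6008]), 'rotation': array([-2.1951, -0.0022,  1.4342])}
top {'K': array([[495.7389,   0.    , 279.5024],
       [  0.    , 495.7389, 214.376 ],
       [  0.    ,   0.    ,   1.    ]]), 'xyz': array([ 0.3631, -0.0273,  1.2009]), 'rotation': array([-2.9276, -0.0016, -1.5167])}
```

View pics/top0.png

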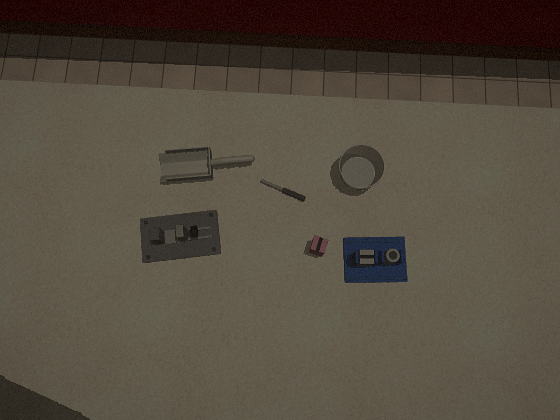

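View pics/scene0.png

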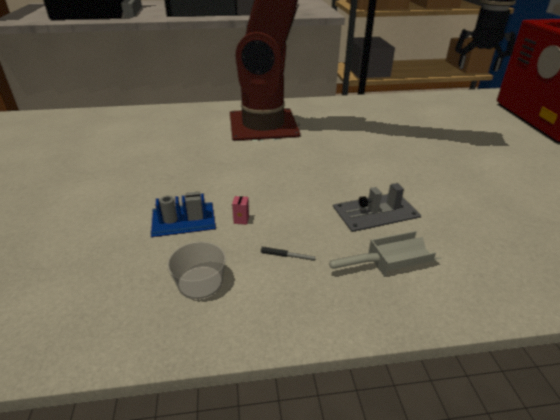

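The top picture shows the rack at (375,259), with the steel square at (367,257) and the round sleeve at (393,256). The pink decoy is at (319,245). The clamp is at (180,237) with its black knob at (194,232), the punch at (283,190), the tub at (358,170) and the scoop at (200,165). The grey square with a dark line at (367,257) fits the coupling. I'll confirm it in an enlarged crop.

```bash
cat > h.py <<'E'
import numpy as np, cv2
from scipy.spatial.transform import Rotation as R
from workcell import env
np.set_printoptions(precision=4,suppress=True)
def cam(n):
    i=env.camera_info(n); return np.array(i["K"]),np.array(i["xyz"]),R.from_euler("xyz",i["rotation"]).as_matrix()
def back(c,uv,z):
    K,t,M=c; d=M@np.linalg.inv(K)@np.array([uv[0],uv[1],1.]); return t+d*(z-t[2])/d[2]
def proj(c,P):
    K,t,M=c; p=(np.atleast_2d(P)-t)@M@K.T; return p[:,:2]/p[:,2:]
E
python3 - <<'E'
from h import *
c=cam("top")
for n,uv,z in [("coup",(367,257),.066),("sleeve",(393,256),.066),("pink",(319,245),.06),("knob",(194,232),.05),("rackc",(375,259.5),.006),("clampc",(180,237),.008),("base?",(280,600),0),("punch",(283,190),.01),("tub",(358,170),.03),("scoop",(200,165),.02)]:
    print(n,back(c,uv,z))
# rack and clamp rect from colour (base outlines)
im=np.mean([env.read_camera("top") for _ in range(4)],0).astype(np.uint8)
cv2.imwrite("top.png",im[:,:,::-1])
hsv=cv2.cvtColor(im,cv2.COLOR_RGB2HSV)
m=cv2.inRange(hsv,(105,120,30),(130,255,255));m[:100]=0
ct=max(cv2.findContours(m,0,2)[0],key=cv2.contourArea);r=cv2.minAreaRect(ct);print(r)
for p in cv2.boxPoints(r):print(back(c,p,.006))
a=cv2.resize(im[225:295,335:415],None,fx=7,fy=7,interpolation=cv2.INTER_CUBIC)[:300*2]
b=cv2.resize(im[205:270,130:230],None,fx=7,fy=7,interpolation=cv2.INTER_CUBIC)
def sq(x,w,h):return cv2.resize(x,(w,h))
o=np.zeros((490,800,3),np.uint8);o[:490,:400]=sq(a,400,350).repeat(1,0).__class__ and cv2.copyMakeBorder(sq(a,400,350),0,140,0,0,0);o[:260,400:]=sq(b,400,260)
cv2.imwrite("pics/crop1.png",np.clip(o[:350,:,::-1].astype(float)*1.8,0,255).astype(np.uint8))
E
```

```text
coup [ 0.5203 -0.2221  0.066 ]
sleeve [ 0.5259 -0.2819  0.066 ]
pink [ 0.5431 -0.1113  0.06  ]
knob [0.5596 0.1834 0.05  ]
rackc [ 0.5236 -0.2519  0.006 ]
clampc [0.5526 0.224  0.008 ]
base? [-0.2116 -0.0613  0.    ]
punch [ 0.6841 -0.0205  0.01  ]
tub [ 0.7397 -0.2026  0.03  ]
scoop [0.7344 0.1893 0.02  ]
((374.7785339355469, 259.2491760253906), (44.23908996582031, 61.631988525390625), 88.36341857910156)
[ 0.5721 -0.174   0.006 ]
[ 0.5846 -0.3242  0.006 ]
[ 0.4771 -0.3273  0.006 ]
[ 0.4649 -0.1799  0.006 ]
```

View pics/crop1.png

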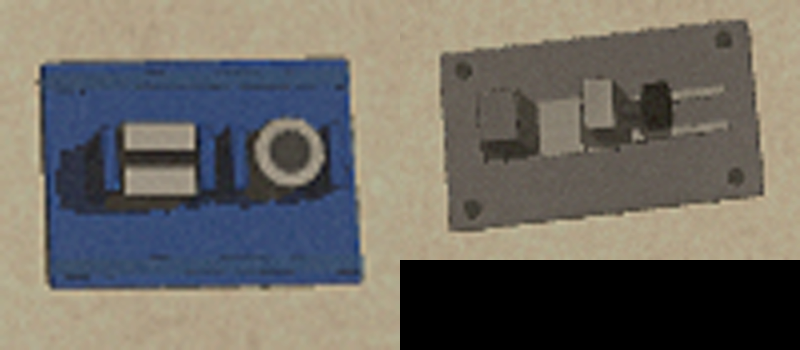

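Crop confirmed: the square steel body with the dark line running along the rack's y is the coupling, at top pixel (367,256.6). The round one beside it is the sleeve. In the clamp, the fixed jaw is at image left (world +y) and the knob at image right. Next is a planning helper, then I'll move over the clamp for a wrist view.

```bash
cat >> h.py <<'E'
def plan(xyz,yaw,n,pose=None):
    "rows (translation mm, twist) from pose (default measured) to xyz, tool down at yaw"
    s=env.read_state(); p,r=(s["tool_pos"],R.from_euler("xyz",s["ee_rot"])) if pose is None else (np.array(pose[0]),R.from_euler("xyz",[np.pi,0,pose[1]]))
    g=R.from_euler("xyz",[np.pi,0,yaw]); tw=(r.inv()*g).as_rotvec()/n; dp=(np.array(xyz)-p)/n
    print("dist mm/row",np.linalg.norm(dp)*1e3,"deg/row",np.degrees(np.linalg.norm(tw)))
    for k in range(n):
        print(np.round((r*R.from_rotvec(tw*k)).inv().apply(dp)*1e3,1),np.round(tw,4))
E
python3 - <<'E'
from h import *
print(env.camera_info("wrist"))
# clamp base outline from top image
im=cv2.imread("top.png");c=cam("top")
g=cv2.GaussianBlur(im,(3,3),0).max(2)[205:270,130:230]
m=(g<95).astype(np.uint8)*255;m=cv2.morphologyEx(m,cv2.MORPH_CLOSE,np.ones((9,9)))
ct=max(cv2.findContours(m,0,2)[0],key=cv2.contourArea)+[130,205];r=cv2.minAreaRect(ct.astype(np.float32));print(r)
B=np.array([back(c,p,.008)for p in cv2.boxPoints(r)]);print(B,B.mean(0),np.linalg.norm(np.roll(B,1,0)-B,axis=1))
plan((.50,.21,.30),1.67,10)
E
```

```text
{'K': array([[370.027 ,   0.    , 282.1738],
       [  0.    , 370.027 , 212.0241],
       [  0.    ,   0.    ,   1.    ]]), 'xyz': array([0.1698, 0.631 , 0.3738]), 'rotation': array([2.8522, 0.0006, 1.1966])}
((179.07693481445312, 234.11538696289062), (50.85424041748047, 82.48310089111328), 82.87498474121094)
[[0.6037 0.3401 0.008 ]
 [0.6405 0.1411 0.008 ]
 [0.5162 0.1157 0.008 ]
 [0.4808 0.3105 0.008 ]] [0.5603 0.2268 0.008 ] [0.1265 0.2024 0.1269 0.1981]
dist mm/row 47.76998503901639 deg/row 6.284097666802965
[-38.8 -27.1  -6.1] [-0.      0.      0.1097]
[-41.6 -22.7  -6.1] [-0.      0.      0.1097]
[-43.8 -18.   -6.1] [-0.      0.      0.1097]
[-45.5 -13.1  -6.1] [-0.      0.      0.1097]
[-46.7  -8.1  -6.1] [-0.      0.      0.1097]
[-47.3  -2.9  -6.1] [-0.      0.      0.1097]
[-47.3   2.3  -6.1] [-0.      0.      0.1097]
[-46.8   7.4  -6.1] [-0.      0.      0.1097]
[-45.7  12.5  -6.1] [-0.      0.      0.1097]
[-44.   17.5  -6.1] [-0.      0.      0.1097]
```

Call:
send_rows --commands '[{"translation": [-39, -27, -6], "twist": [0, 0, 0.11], "claw": -1}, {"translation": [-41.5, -22.5, -6], "twist": [0, 0, 0.11], "claw": -1}, {"translation": [-44, -18, -6], "twist": [0, 0, 0.11], "claw": -1}, {"translation": [-45.5, -13, -6], "twist": [0, 0, 0.11], "claw": -1}, {"translation": [-46.5, -8, -6], "twist": [0, 0, 0.11], "claw": -1}]'

```text
clock: 0.8
tool_pos: [0.3701, 0.4062, 0.2697]
ee_rot: [3.141, -0.0, 2.212]
force: [1.1, -0.1, -0.1]
grip_width: 1.003
```

Call:
send_rows --commands '[{"translation": [-47, -3, -6], "twist": [0, 0, 0.11], "claw": -1}, {"translation": [-47, 2.5, -6], "twist": [0, 0, 0.11], "claw": -1}, {"translation": [-47, 7.5, -6], "twist": [0, 0, 0.11], "claw": -1}, {"translation": [-45.5, 12.5, -6], "twist": [0, 0, 0.11], "claw": -1}, {"translation": [-44, 17.5, -6], "twist": [0, 0, 0.11], "claw": -1}]'

```text
clock: 1.3
tool_pos: [0.5004, 0.2091, 0.2999]
ee_rot: [3.141, -0.001, 1.662]
force: [1.2, 0.2, -0.4]
grip_width: 0.996
```

```bash
python3 - <<'E'
from h import *
s=env.read_state();print(s["clock"],s["tool_pos"],s["ee_rot"],s["qd"])
import time
ims=[env.read_camera("wrist") for _ in range(4)]
s=env.read_state();print(s["clock"],s["tool_pos"],s["ee_rot"],s["qd"])
c=cam("wrist");np.savez("w1.npz",im=env.read_camera("wrist"),K=c[0],t=c[1],M=c[2])
im=np.load("w1.npz")["im"];cv2.imwrite("pics/w1.png",np.clip(im[:,:,::-1].astype(float)*1.6,0,255).astype(np.uint8))
E
```

```text
1.3 [0.5004 0.2091 0.2999] [ 3.1412 -0.0006  1.6623] [ 0.484   0.1408  0.4705 -0.238  -0.0891  0.1225 -0.1375]
1.5 [0.5002 0.2099 0.2995] [ 3.1413 -0.0004  1.6645] [-0.03    0.006  -0.0462  0.0084 -0.009  -0.0024  0.0011]
```

View pics/w1.png

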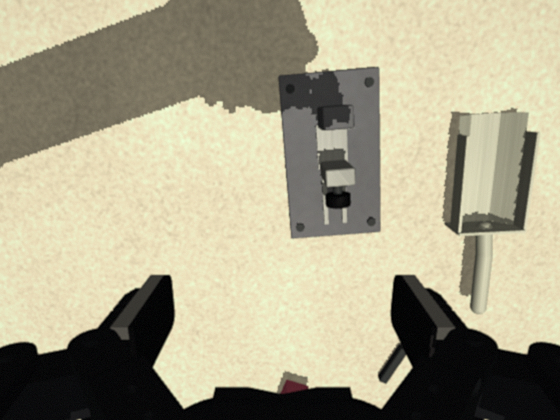

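The wrist view shows the clamp whole: base corners at (278,75), (379,67), (381,232) and (291,238), fixed jaw at (337,117), sliding jaw at (338,173) and knob at (339,199). I'll fit its pose by edge fitting and plan the move to the rack.

```bash
cat >> h.py <<'E'
from scipy.optimize import least_squares
from scipy.ndimage import map_coordinates
def loc(q,L): # q=(x,y,yaw)
    c,s=np.cos(q[2]),np.sin(q[2]); L=np.atleast_2d(L).astype(float)
    return np.c_[q[0]+c*L[:,0]-s*L[:,1],q[1]+s*L[:,0]+c*L[:,1],L[:,2]]
def fit(c,im,segs,q,rad=(8,5,3),n=25):
    "segs: local 3D end pairs; iteratively snap each sample to strongest gradient along the normal"
    g=cv2.GaussianBlur(cv2.cvtColor(im,cv2.COLOR_RGB2GRAY).astype(np.float32),(0,0),1)
    P=np.concatenate([np.linspace(a,b,n+2)[1:-1] for a,b in segs]); D=np.repeat([np.subtract(b,a) for a,b in segs],n,0)
    for r in rad:
        uv=proj(c,loc(q,P)); uw=proj(c,loc(q,P+D*.01)); t=uw-uv; t/=np.linalg.norm(t,axis=1)[:,None]; N=np.c_[-t[:,1],t[:,0]]
        o=np.arange(-r,r+.01,.25); S=uv[:,None]+N[:,None]*o[None,:,None]
        v=map_coordinates(g,[S[...,1],S[...,0]],order=1,mode='nearest'); G=np.abs(np.gradient(v,axis=1))
        tgt=uv+N*o[G.argmax(1)][:,None]
        s=least_squares(lambda q:((proj(c,loc(q,P))-tgt)*N).sum(1),q,loss="soft_l1",x_scale=[.01,.01,.1]); q=s.x
    e=((proj(c,loc(q,P))-tgt)*N).sum(1).reshape(len(segs),n); print("pose",q,"median res px per seg",np.median(e,1),np.median(np.abs(e),1)); return q
def rect(x0,x1,y0,y1,z):
    A=[(x0,y0,z),(x1,y0,z),(x1,y1,z),(x0,y1,z)]; return [(A[i],A[(i+1)%4]) for i in range(4)]
E
python3 - <<'E'
from h import *
f=np.load("w1.npz");c=(f["K"],f["t"],f["M"]);im=f["im"]
for z,uv in((.008,(278.5,75)),(.008,(379,67)),(.008,(381,232)),(.008,(291,238)),(.068,(338,184))):print(back(c,uv,z))
q0=np.array([.555,.235,.08])
q=fit(c,im,rect(-.055,.055,-.115,.075,.008),q0)
q2=fit(c,im,rect(-.055,.055,-.115,.075,.008)[:3],q0)
print("pred corners",proj(c,loc(q,[(-.055,.075,.008),(.055,.075,.008),(.055,-.115,.008),(-.055,-.115,.008)])))
print("knob end",proj(c,loc(q,[(0,-.069,.04)])),"jaw tops fixed inner",proj(c,loc(q,[(-.015,.017,.068),(.015,.017,.068)])),"slid inner",proj(c,loc(q,[(-.015,-.023,.068),(.015,-.023,.068)])))
ct=cam("top");it=cv2.imread("top.png")[:,:,::-1].copy()
qt=fit(ct,it,rect(-.055,.055,-.115,.075,.008),q,rad=(5,3,2))
fit(ct,it,rect(-.055,.055,-.075,.075,.006),np.array([.5247,-.2513,.08]),rad=(4,3,2))
plan((.515,-.10,.30),1.65,7)
E
```

```text
[0.4864 0.3092 0.008 ]
[0.5933 0.3274 0.008 ]
[0.6275 0.1415 0.008 ]
[0.5188 0.1234 0.008 ]
[0.5566 0.2079 0.068 ]
pose [0.5523 0.2453 0.1763] median res px per seg [0.2565 0.1128 0.4871 0.0888] [0.2565 0.3471 0.4961 0.1529]
pose [0.5522 0.2453 0.176 ] median res px per seg [ 0.3054 -0.1649  0.427 ] [0.3054 0.333  0.4355]
pred corners [[277.2486  74.5153]
 [379.1575  65.5948]
 [380.3185 231.6959]
 [290.5095 238.6229]]
knob end [[337.5594 206.1767]] jaw tops fixed inner [[322.7291 130.0158]
 [353.7255 127.4184]] slid inner [[324.7617 170.7593]
 [354.8076 168.3187]]
pose [0.5523 0.2447 0.1733] median res px per seg [-0.2466 -0.2478 -0.2522 -0.2536] [0.2466 0.2478 0.2522 0.2536]
pose [ 0.5245 -0.2502  0.0708] median res px per seg [-0.2403 -0.2484 -0.2674 -0.2516] [0.2403 0.2491 0.2674 0.2545]
dist mm/row 44.52499159137272 deg/row 0.1425764915216791
[-44.5  -2.1  -0.1] [-0.     -0.0001  0.0025]
[-44.5  -2.   -0.1] [-0.     -0.0001  0.0025]
[-44.5  -1.9  -0.1] [-0.     -0.0001  0.0025]
[-44.5  -1.7  -0.1] [-0.     -0.0001  0.0025]
[-44.5  -1.6  -0.1] [-0.     -0.0001  0.0025]
[-44.5  -1.5  -0.1] [-0.     -0.0001  0.0025]
[-44.5  -1.4  -0.1] [-0.     -0.0001  0.0025]
```

The wrist and top fits agree within 1 mm: clamp at (0.552, 0.245), yaw 0.175. The rack is at (0.5245, -0.250), yaw 0.071. Moving over the rack.

Call:
send_rows --commands '[{"translation": [-39, -1.5, 0], "twist": [0, 0, 0.002], "claw": -1}, {"translation": [-39, -1.5, 0], "twist": [0, 0, 0.002], "claw": -1}, {"translation": [-39, -1.5, 0], "twist": [0, 0, 0.002], "claw": -1}, {"translation": [-39, -1.5, 0], "twist": [0, 0, 0.002], "claw": -1}, {"translation": [-39, -1.5, 0], "twist": [0, 0, 0.002], "claw": -1}]'

```text
clock: 2.05
tool_pos: [0.5097, 0.0164, 0.2992]
ee_rot: [-3.141, -0.0, 1.661]
force: [1.5, -1.0, -0.2]
grip_width: 1.001
```

Call:
send_rows --commands '[{"translation": [-39, -1.5, 0], "twist": [0, 0, 0.002], "claw": -1}, {"translation": [-39, -1.5, 0], "twist": [0, 0, 0.002], "claw": -1}, {"translation": [-39, -1.5, 0], "twist": [0, 0, 0.002], "claw": -1}, {"translation": [-39, -1.5, 0], "twist": [0, 0, 0.002], "claw": -1}, {"translation": [-39, -1.5, 0], "twist": [0, 0, 0.002], "claw": -1}]'

```text
clock: 2.55
tool_pos: [0.519, -0.1784, 0.2992]
ee_rot: [3.141, -0.001, 1.651]
force: [1.3, 0.3, -0.2]
grip_width: 1.0
```

```bash
cat >> h.py <<'E'
def shot(name,settle=3):
    for _ in range(settle): env.read_camera("wrist")
    c=cam("wrist"); im=env.read_camera("wrist"); np.savez(name,im=im,K=c[0],t=c[1],M=c[2])
    cv2.imwrite(f"pics/{name}.png",np.clip(im[:,:,::-1].astype(float)*1.6,0,255).astype(np.uint8)); return c,im
E
python3 - <<'E'
from h import *
c,im=shot("w2"); s=env.read_state();print(s["clock"],s["tool_pos"],s["ee_rot"])
q=fit(c,im,rect(-.055,.055,-.075,.075,.006),np.array([.5245,-.2502,.071]))
k=loc(q,[(0,.03,0)])[0]
qc=fit(c,im,rect(-.017,.017,-.017,.017,.066),np.array([k[0],k[1],q[2]]),rad=(5,4,3))
print("expected coupling",k,q[2],"px",proj(c,[(k[0],k[1],.066)]))
plan((qc[0],qc[1],.12),1.5708+q[2],5)
E
```

```text
2.75 [ 0.5188 -0.1781  0.299 ] [-3.1409 -0.0002  1.6478]
pose [ 0.5246 -0.2503  0.0721] median res px per seg [ 0.0117  0.2524 -0.0081  0.4845] [0.4868 0.2543 0.2355 0.4845]
pose [ 0.5222 -0.2215  0.0673] median res px per seg [0.6439 0.3032 0.4185 0.4517] [0.813  0.3032 0.4335 0.4517]
expected coupling [ 0.5225 -0.2204  0.    ] 0.07205322042356324 px [[283.7915 214.8727]]
dist mm/row 36.836093944108214 deg/row 0.05690638214298443
[-8.7  0.  35.8] [-0.0001 -0.      0.001 ]
[-8.7  0.  35.8] [-0.0001 -0.      0.001 ]
[-8.7  0.  35.8] [-0.0001 -0.      0.001 ]
[-8.7  0.  35.8] [-0.0001 -0.      0.001 ]
[-8.7  0.  35.8] [-0.0001 -0.      0.001 ]
```

View pics/w2.png

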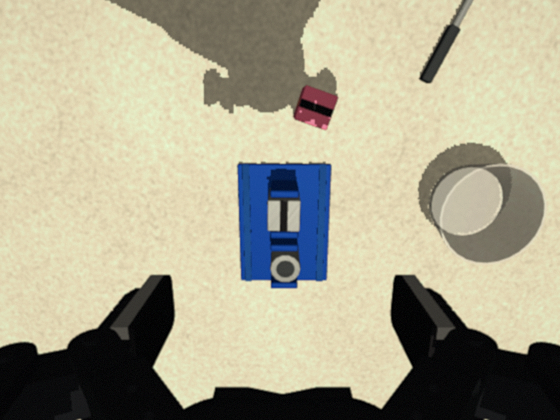

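The coupling's top is at (284,215), the sleeve at (285,267) and the decoy at (316,107). The coupling's fit matches what the rack predicts within 1 mm. Descending and gripping.

Call:
send_rows --commands '[{"translation": [-8.7, 0, 36], "twist": [0, 0, 0.001], "claw": -1}, {"translation": [-8.7, 0, 36], "twist": [0, 0, 0.001], "claw": -1}, {"translation": [-8.7, 0, 36], "twist": [0, 0, 0.001], "claw": -1}, {"translation": [-8.7, 0, 36], "twist": [0, 0, 0.001], "claw": -1}, {"translation": [-8.7, 0, 36], "twist": [0, 0, 0.001], "claw": -1}]'

```text
clock: 3.25
tool_pos: [0.5227, -0.2194, 0.1176]
ee_rot: [3.142, -0.001, 1.646]
force: [0.7, 1.0, 0.4]
grip_width: 0.999
```

Call:
send_rows --commands '[{"translation": [0, 0, 22], "twist": [0, 0, 0], "claw": -1}, {"translation": [0, 0, 22], "twist": [0, 0, 0], "claw": -1}, {"translation": [0, 0, 22], "twist": [0, 0, 0], "claw": -1}, {"translation": [0, 0, 21], "twist": [0, 0, 0], "claw": -1}, {"translation": [0, 0, 0], "twist": [0, 0, 0], "claw": -1}]'

```text
clock: 3.75
tool_pos: [0.5208, -0.2187, 0.0295]
ee_rot: [-3.137, -0.003, 1.646]
force: [-0.8, 0.6, 0.4]
grip_width: 0.999
```

Call:
send_rows --commands '[{"translation": [0, 0, 0], "twist": [0, 0, 0], "claw": 1}, {"translation": [0, 0, 0], "twist": [0, 0, 0], "claw": 1}, {"translation": [0, 0, 0], "twist": [0, 0, 0], "claw": 1}, {"translation": [0, 0, 0], "twist": [0, 0, 0], "claw": 1}, {"translation": [0, 0, 0], "twist": [0, 0, 0], "claw": 1}]' --newtons 50

```text
clock: 4.25
tool_pos: [0.5227, -0.2222, 0.0334]
ee_rot: [3.14, -0.0, 1.642]
force: [-0.6, 1.2, 6.6]
grip_width: 0.392
```

Call:
send_rows --commands '[{"translation": [0, 0, -10], "twist": [0, 0, 0], "claw": 1}, {"translation": [0, 0, -20], "twist": [0, 0, 0], "claw": 1}, {"translation": [0, 0, -25], "twist": [0, 0, 0], "claw": 1}, {"translation": [0, 0, -25], "twist": [0, 0, 0], "claw": 1}, {"translation": [0, 0, -20], "twist": [0, 0, 0], "claw": 1}]'

```text
clock: 4.75
tool_pos: [0.5214, -0.2225, 0.1338]
ee_rot: [-3.142, 0.0, 1.641]
force: [0.1, 0.6, -5.6]
grip_width: 0.39
```

```bash
python3 - <<'E'
from h import *
s=env.read_state();print(s["clock"],s["tool_pos"],s["ee_rot"],s["force"],s["grip_width"])
# put-down spot: midway, clear of decoy and punch; turn coupling by +90 deg on the way so that the tool comes back square
plan((.52,.07,.15),1.6424+1.5708-.0,12)
plan((.52,.07,.15),1.6424-1.5708,12)
E
```

```text
4.75 [ 0.5214 -0.2225  0.1338] [-3.1415  0.      1.6412] [ 0.1216  0.5782 -5.5951] 0.39030644451966534
dist mm/row 24.411641658886765 deg/row 7.50584551398913
[24.3  1.6 -1.3] [-0.    -0.    -0.131]
[23.9  4.8 -1.3] [-0.    -0.    -0.131]
[23.1  7.8 -1.3] [-0.    -0.    -0.131]
[21.9 10.8 -1.3] [-0.    -0.    -0.131]
[20.3 13.6 -1.3] [-0.    -0.    -0.131]
[18.3 16.1 -1.3] [-0.    -0.    -0.131]
[16.1 18.3 -1.3] [-0.    -0.    -0.131]
[13.5 20.3 -1.3] [-0.    -0.    -0.131]
[10.8 21.9 -1.3] [-0.    -0.    -0.131]
[ 7.8 23.1 -1.3] [-0.    -0.    -0.131]
[ 4.7 23.9 -1.3] [-0.    -0.    -0.131]
[ 1.6 24.3 -1.3] [-0.    -0.    -0.131]
dist mm/row 24.411641658886765 deg/row 7.494189578771614
[24.3  1.6 -1.3] [-0.      0.      0.1308]
[24.3 -1.6 -1.3] [-0.      0.      0.1308]
[23.9 -4.7 -1.3] [-0.      0.      0.1308]
[23.1 -7.8 -1.3] [-0.      0.      0.1308]
[ 21.9 -10.8  -1.3] [-0.      0.      0.1308]
[ 20.3 -13.5  -1.3] [-0.      0.      0.1308]
[ 18.3 -16.1  -1.3] [-0.      0.      0.1308]
[ 16.1 -18.3  -1.3] [-0.      0.      0.1308]
[ 13.6 -20.3  -1.3] [-0.      0.      0.1308]
[ 10.8 -21.9  -1.3] [-0.      0.      0.1308]
[  7.9 -23.1  -1.3] [-0.      0.      0.1308]
[  4.8 -23.9  -1.3] [-0.      0.      0.1308]
```

Held: opening 33 mm, load 5.6 N. Carrying it to a free patch of table between the two fixtures.

Call:
send_rows --commands '[{"translation": [15, 1.6, 0], "twist": [0, 0, 0], "claw": 1}, {"translation": [27, 1.6, 0], "twist": [0, 0, 0], "claw": 1}, {"translation": [27, 1.6, 0], "twist": [0, 0, 0], "claw": 1}, {"translation": [27, 1.6, 0], "twist": [0, 0, 0], "claw": 1}, {"translation": [27, 1.6, 0], "twist": [0, 0, 0], "claw": 1}]'

```text
clock: 5.25
tool_pos: [0.5203, -0.0982, 0.1324]
ee_rot: [-3.141, -0.0, 1.641]
force: [-0.2, -0.1, -6.1]
grip_width: 0.391
```

Call:
send_rows --commands '[{"translation": [27, 1.6, 0], "twist": [0, 0, 0], "claw": 1}, {"translation": [27, 1.6, 0], "twist": [0, 0, 0], "claw": 1}, {"translation": [27, 1.6, 0], "twist": [0, 0, 0], "claw": 1}, {"translation": [27, 1.6, 0], "twist": [0, 0, 0], "claw": 1}, {"translation": [9, 1.6, 0], "twist": [0, 0, 0], "claw": 1}]'

```text
clock: 5.75
tool_pos: [0.52, 0.0213, 0.1323]
ee_rot: [-3.14, -0.001, 1.645]
force: [0.1, 0.2, -4.5]
grip_width: 0.394
```

Call:
send_rows --commands '[{"translation": [0, 0, 10], "twist": [0, 0, 0], "claw": 1}, {"translation": [0, 0, 20], "twist": [0, 0, 0], "claw": 1}, {"translation": [0, 0, 20], "twist": [0, 0, 0], "claw": 1}, {"translation": [0, 0, 20], "twist": [0, 0, 0], "claw": 1}, {"translation": [0, 0, 15], "twist": [0, 0, 0], "claw": 1}]'

```text
clock: 6.25
tool_pos: [0.5198, 0.0163, 0.0456]
ee_rot: [-3.14, 0.001, 1.64]
force: [-0.9, 0.2, -5.5]
grip_width: 0.388
```

Call:
send_rows --commands '[{"translation": [0, 0, 8], "twist": [0, 0, 0], "claw": 1}, {"translation": [0, 0, 5], "twist": [0, 0, 0], "claw": 1}, {"translation": [0, 0, 2], "twist": [0, 0, 0], "claw": 1}, {"translation": [0, 0, 1], "twist": [0, 0, 0], "claw": 1}, {"translation": [0, 0, 0], "twist": [0, 0, 0], "claw": 1}]'

```text
clock: 6.75
tool_pos: [0.5212, 0.0183, 0.0318]
ee_rot: [3.141, -0.0, 1.642]
force: [-0.5, -0.3, -4.8]
grip_width: 0.391
```

Call:
send_rows --commands '[{"translation": [0, 0, 1], "twist": [0, 0, 0], "claw": 1}, {"translation": [0, 0, 1], "twist": [0, 0, 0], "claw": 1}, {"translation": [0, 0, 1], "twist": [0, 0, 0], "claw": 1}, {"translation": [0, 0, 0.5], "twist": [0, 0, 0], "claw": 1}, {"translation": [0, 0, 0], "twist": [0, 0, 0], "claw": 1}]'

```text
clock: 7.25
tool_pos: [0.5207, 0.0182, 0.0277]
ee_rot: [-3.141, 0.0, 1.642]
force: [-1.2, -0.2, -6.2]
grip_width: 0.386
```

Call:
send_rows --commands '[{"translation": [0, 0, 0.5], "twist": [0, 0, 0], "claw": 1}, {"translation": [0, 0, 0.5], "twist": [0, 0, 0], "claw": 1}, {"translation": [0, 0, 0.5], "twist": [0, 0, 0], "claw": 1}, {"translation": [0, 0, 0.5], "twist": [0, 0, 0], "claw": 1}, {"translation": [0, 0, 0], "twist": [0, 0, 0], "claw": 1}]'

```text
clock: 7.75
tool_pos: [0.5209, 0.0182, 0.0273]
ee_rot: [-3.141, -0.001, 1.641]
force: [-10.0, -0.1, 21.0]
grip_width: 0.397
```

Touchdown at TCP z 0.0273, as predicted. Opening, raising, and turning a quarter.

Call:
send_rows --commands '[{"translation": [0, 0, -1], "twist": [0, 0, 0], "claw": 1}, {"translation": [0, 0, 0], "twist": [0, 0, 0], "claw": -1}, {"translation": [0, 0, 0], "twist": [0, 0, 0], "claw": -1}, {"translation": [0, 0, 0], "twist": [0, 0, 0], "claw": -1}, {"translation": [0, 0, 0], "twist": [0, 0, 0], "claw": -1}]'

```text
clock: 8.25
tool_pos: [0.521, 0.0182, 0.0269]
ee_rot: [3.141, 0.0, 1.642]
force: [-1.0, 0.1, 0.5]
grip_width: 1.002
```

Call:
send_rows --commands '[{"translation": [0, 0, 0], "twist": [0, 0, 0], "claw": -1}, {"translation": [0, 0, -15], "twist": [0, 0, 0], "claw": -1}, {"translation": [0, 0, -30], "twist": [0, 0, 0], "claw": -1}, {"translation": [0, 0, -40], "twist": [0, 0, 0], "claw": -1}, {"translation": [0, 0, -45], "twist": [0, 0, 0], "claw": -1}]'

```text
clock: 8.75
tool_pos: [0.5201, 0.0177, 0.1586]
ee_rot: [-3.14, 0.001, 1.641]
force: [2.2, 0.8, 0.9]
grip_width: 1.003
```

Call:
send_rows --commands '[{"translation": [0, 0, -30], "twist": [0, 0, 0], "claw": -1}, {"translation": [0, 0, -30], "twist": [0, 0, -0.131], "claw": -1}, {"translation": [0, 0, 0], "twist": [0, 0, -0.131], "claw": -1}, {"translation": [0, 0, 0], "twist": [0, 0, -0.131], "claw": -1}, {"translation": [0, 0, 0], "twist": [0, 0, -0.131], "claw": -1}]'

```text
clock: 9.25
tool_pos: [0.5209, 0.0179, 0.2182]
ee_rot: [3.14, 0.0, 2.171]
force: [0.0, 0.9, -0.6]
grip_width: 0.995
```

Call:
send_rows --commands '[{"translation": [0, 0, 0], "twist": [0, 0, -0.131], "claw": -1}, {"translation": [0, 0, 0], "twist": [0, 0, -0.131], "claw": -1}, {"translation": [0, 0, 0], "twist": [0, 0, -0.131], "claw": -1}, {"translation": [0, 0, 0], "twist": [0, 0, -0.131], "claw": -1}, {"translation": [0, 0, 0], "twist": [0, 0, -0.131], "claw": -1}]'

```text
clock: 9.75
tool_pos: [0.5208, 0.0178, 0.2179]
ee_rot: [3.141, 0.001, 2.825]
force: [-0.3, -0.0, 0.7]
grip_width: 0.999
```

Call:
send_rows --commands '[{"translation": [0, 0, 0], "twist": [0, 0, -0.131], "claw": -1}, {"translation": [0, 0, 0], "twist": [0, 0, -0.131], "claw": -1}, {"translation": [0, 0, 0], "twist": [0, 0, -0.131], "claw": -1}, {"translation": [0, 0, 0], "twist": [0, 0, 0], "claw": -1}, {"translation": [0, 0, 0], "twist": [0, 0, 0], "claw": -1}]'

```text
clock: 10.25
tool_pos: [0.5208, 0.018, 0.2175]
ee_rot: [3.142, 0.001, -3.074]
force: [-1.5, -1.0, 0.2]
grip_width: 1.002
```

```bash
python3 - <<'E'
from h import *
c,im=shot("w3"); s=env.read_state();print(s["clock"],s["tool_pos"],s["ee_rot"],s["joint_pos"])
qc=fit(c,im,rect(-.017,.017,-.017,.017,.06),np.array([.521,.0183,.07]),rad=(8,5,3))
print(proj(c,loc(qc,[(0,0,.06)])))
plan((qc[0],qc[1],.11),np.pi+qc[2],5)
E
```

```text
10.45 [0.5208 0.0182 0.217 ] [-3.1415  0.     -3.0713] [-0.7075  0.0799  0.6254  1.8333 -0.0493  1.2438  1.5733]
pose [0.5201 0.019  0.0485] median res px per seg [-0.2349 -0.0439 -0.2264  0.2185] [0.2388 0.272  0.2731 0.2342]
[[283.6714 195.0921]]
dist mm/row 21.395923434697956 deg/row 0.24980040837840972
[ 0.1  0.2 21.4] [-0.      0.      0.0044]
[ 0.1  0.2 21.4] [-0.      0.      0.0044]
[ 0.1  0.2 21.4] [-0.      0.      0.0044]
[ 0.1  0.2 21.4] [-0.      0.      0.0044]
[ 0.1  0.2 21.4] [-0.      0.      0.0044]
```

View pics/w3.png

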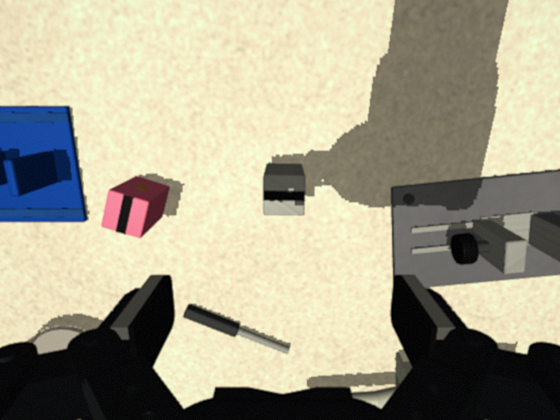

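The coupling stands upright at (284,195) with its dark line along world y. The fingers now straddle its pin faces, and the decoy at (136,206) is clear. Descending and taking it by the other pair.

Call:
send_rows --commands '[{"translation": [0, 0.2, 25], "twist": [0, 0, 0], "claw": -1}, {"translation": [0, 0.2, 30], "twist": [0, 0, 0], "claw": -1}, {"translation": [0, 0.2, 30], "twist": [0, 0, 0], "claw": -1}, {"translation": [0, 0, 30], "twist": [0, 0, 0], "claw": -1}, {"translation": [0, 0, 30], "twist": [0, 0, 0], "claw": -1}]'

```text
clock: 10.95
tool_pos: [0.5208, 0.0189, 0.0708]
ee_rot: [-3.142, 0.0, -3.071]
force: [0.0, 0.4, 0.3]
grip_width: 1.001
```

Call:
send_rows --commands '[{"translation": [0, 0, 20], "twist": [0, 0, 0], "claw": -1}, {"translation": [0, 0, 15], "twist": [0, 0, 0], "claw": -1}, {"translation": [0, 0, 7], "twist": [0, 0, 0], "claw": -1}, {"translation": [0, 0, 0], "twist": [0, 0, 0], "claw": -1}, {"translation": [0, 0, 0], "twist": [0, 0, 0], "claw": -1}]'

```text
clock: 11.45
tool_pos: [0.5214, 0.0188, 0.0306]
ee_rot: [3.142, 0.001, -3.07]
force: [-0.1, 0.5, -0.0]
grip_width: 0.999
```

Call:
send_rows --commands '[{"translation": [0, 0, 0], "twist": [0, 0, 0], "claw": 1}, {"translation": [0, 0, 0], "twist": [0, 0, 0], "claw": 1}, {"translation": [0, 0, 0], "twist": [0, 0, 0], "claw": 1}, {"translation": [0, 0, 0], "twist": [0, 0, 0], "claw": 1}, {"translation": [0, 0, 0], "twist": [0, 0, 0], "claw": 1}]' --newtons 50

```text
clock: 11.95
tool_pos: [0.521, 0.0189, 0.0303]
ee_rot: [3.141, 0.001, -3.069]
force: [-2.0, 0.6, 6.0]
grip_width: 0.394
```

Call:
send_rows --commands '[{"translation": [0, 0, -10], "twist": [0, 0, 0], "claw": 1}, {"translation": [0, 0, -30], "twist": [0, 0, 0], "claw": 1}, {"translation": [0, 0, -40], "twist": [0, 0, 0], "claw": 1}, {"translation": [0, 0, -40], "twist": [0, 0, 0], "claw": 1}, {"translation": [0, 0, -20], "twist": [0, 0, 0], "claw": 1}]'

```text
clock: 12.45
tool_pos: [0.5215, 0.0184, 0.1731]
ee_rot: [3.141, 0.003, -3.07]
force: [0.8, -0.2, -5.6]
grip_width: 0.391
```

```bash
python3 - <<'E'
from h import *
for _ in range(3):env.read_camera("top")
s=env.read_state();print(s["clock"],s["tool_pos"],s["ee_rot"],s["force"],s["grip_width"])
c=cam("wrist");im=env.read_camera("wrist")
plan((.5523,.245,.17),np.pi/2+.175,13)
E
```

```text
12.6 [0.5209 0.0189 0.1704] [ 3.1408  0.0016 -3.0693] [ 0.3292 -0.2862 -6.3171] 0.389621324058506
dist mm/row 17.57032787010454 deg/row 6.470541760589853
[-3.7 17.2 -0.1] [-0.     -0.0001  0.1129]
[-1.8 17.5 -0.1] [-0.     -0.0001  0.1129]
[ 0.2 17.6 -0.1] [-0.     -0.0001  0.1129]
[ 2.2 17.4 -0.1] [-0.     -0.0001  0.1129]
[ 4.1 17.1 -0.1] [-0.     -0.0001  0.1129]
[ 6.  16.5 -0.1] [-0.     -0.0001  0.1129]
[ 7.9 15.7 -0.1] [-0.     -0.0001  0.1129]
[ 9.6 14.7 -0.1] [-0.     -0.0001  0.1129]
[11.2 13.6 -0.1] [-0.     -0.0001  0.1129]
[12.6 12.2 -0.1] [-0.     -0.0001  0.1129]
[13.9 10.7 -0.1] [-0.     -0.0001  0.1129]
[15.   9.1 -0.1] [-0.     -0.0001  0.1129]
[16.   7.3 -0.1] [-0.     -0.0001  0.1129]
```

Call:
send_rows --commands '[{"translation": [-3.5, 17, 0], "twist": [0, 0, 0.113], "claw": 1}, {"translation": [-2, 17, 0], "twist": [0, 0, 0.113], "claw": 1}, {"translation": [0, 17.5, 0], "twist": [0, 0, 0.113], "claw": 1}, {"translation": [2, 17.5, 0], "twist": [0, 0, 0.113], "claw": 1}, {"translation": [4, 17, 0], "twist": [0, 0, 0.113], "claw": 1}]'

```text
clock: 13.15
tool_pos: [0.5323, 0.1052, 0.1673]
ee_rot: [-3.138, -0.002, 2.644]
force: [-0.3, -0.6, -5.9]
grip_width: 0.39
```

Call:
send_rows --commands '[{"translation": [6, 16.5, 0], "twist": [0, 0, 0.113], "claw": 1}, {"translation": [8, 15.5, 0], "twist": [0, 0, 0.113], "claw": 1}, {"translation": [9.5, 14.5, 0], "twist": [0, 0, 0.113], "claw": 1}, {"translation": [11, 13.5, 0], "twist": [0, 0, 0.113], "claw": 1}, {"translation": [12.5, 12, 0], "twist": [0, 0, 0.113], "claw": 1}]'

```text
clock: 13.65
tool_pos: [0.5446, 0.1912, 0.1672]
ee_rot: [-3.137, 0.001, 2.079]
force: [0.5, 0.4, -5.1]
grip_width: 0.392
```

Call:
send_rows --commands '[{"translation": [14, 10.5, 0], "twist": [0, 0, 0.113], "claw": 1}, {"translation": [15, 9, 0], "twist": [0, 0, 0.113], "claw": 1}, {"translation": [13, 7.5, 0], "twist": [0, 0, 0.113], "claw": 1}, {"translation": [0, 0, 0], "twist": [0, 0, 0], "claw": 1}, {"translation": [0, 0, 0], "twist": [0, 0, 0], "claw": 1}]'

```text
clock: 14.15
tool_pos: [0.553, 0.2397, 0.1676]
ee_rot: [-3.138, 0.002, 1.747]
force: [0.2, -0.4, -6.1]
grip_width: 0.387
```

```bash
python3 - <<'E'
from h import *
c,im=shot("w4",2); s=env.read_state();print(s["clock"],s["tool_pos"],s["ee_rot"],s["force"],s["grip_width"])
plan((.5528,.242,.125),np.pi/2+.175,1)
E
```

```text
14.3 [0.5538 0.239  0.169 ] [-3.1404  0.0009  1.7447] [ 0.201   0.017  -5.5958] 0.397432739190995
dist mm/row 44.15758889537237 deg/row 0.10773772505285242
[ 3.1 -0.4 44. ] [-0.0012  0.0009 -0.0011]
```

View pics/w4.png

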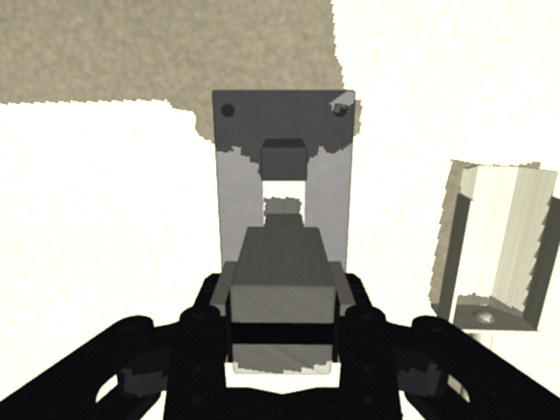

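The coupling is held square. Its top spans about (230–335, 285–372), its dark line lies across the slot's open direction, and the fixed jaw is ahead at (284,160). I'll check the coupling's offset against the clamp in this same image.

```bash
python3 - <<'E'
from h import *
f=np.load("w4.npz");c=(f["K"],f["t"],f["M"]);im=f["im"]
E=.055
q=fit(c,im,[((-E,.075,.008),(E,.075,.008)),((-E,.0,.008),(-E,.07,.008)),((E,.0,.008),(E,.07,.008))],np.array([.5523,.245,.175]))
qc=fit(c,im,rect(-.017,.017,-.017,.017,.199),np.array([.554,.239,.175]),rad=(8,5,3))
print("corners px",proj(c,loc(qc,[(-.017,.017,.199),(.017,.017,.199),(.017,-.017,.199),(-.017,-.017,.199)])))
s=[((-.015,.017,.068),(.015,.017,.068))];print("fixed jaw inner top px",proj(c,loc(q,s[0])))
d=R.from_euler("z",-q[2]).apply([qc[0]-q[0],qc[1]-q[1],0]);print("coupling in clamp",d,qc[2]-q[2])
E
```

```text
pose [0.5526 0.245  0.1755] median res px per seg [-0.0214 -0.3941  0.3347] [0.0933 0.4248 0.4468]
pose [0.553  0.2394 0.1683] median res px per seg [1.064  1.3881 0.7525 1.3129] [1.064  1.4287 0.7525 1.4004]
corners px [[228.0719 284.4162]
 [336.8294 285.1743]
 [331.9111 375.5758]
 [231.609  374.8763]]
fixed jaw inner top px [[260.3084 180.9617]
 [306.6418 180.9591]]
coupling in clamp [-0.0006 -0.0055  0.    ] -0.007149767211472785
```

Call:
send_rows --commands '[{"translation": [3.6, -0.4, 10], "twist": [0, 0, 0], "claw": 1}, {"translation": [0, 0, 20], "twist": [0, 0, 0], "claw": 1}, {"translation": [0, 0, 20], "twist": [0, 0, 0], "claw": 1}, {"translation": [0, 0, 10], "twist": [0, 0, 0], "claw": 1}, {"translation": [0, 0, 0], "twist": [0, 0, 0], "claw": 1}]'

```text
clock: 14.8
tool_pos: [0.5519, 0.2433, 0.1081]
ee_rot: [-3.139, 0.001, 1.745]
force: [-1.3, 0.3, -6.0]
grip_width: 0.393
```

```bash
python3 - <<'E'
from h import *
P=[]
for _ in range(4):
    env.read_camera("top"); s=env.read_state();P.append(np.r_[s["tool_pos"],s["ee_rot"]])
print(np.array(P))
plan((.5528,.2425,.105),np.pi/2+.175,1)
E
```

```text
[[ 0.5527  0.2436  0.1094 -3.1406  0.0005  1.7447]
 [ 0.5533  0.2438  0.1102  3.1412  0.      1.7446]
 [ 0.5536  0.244   0.1107  3.1404 -0.0004  1.7447]
 [ 0.5537  0.2441  0.1108  3.1401 -0.0006  1.7447]]
dist mm/row 6.107375893105786 deg/row 0.11031918339144497
[-1.4 -1.2  5.8] [ 0.0015 -0.0006 -0.0011]
```

Call:
send_rows --commands '[{"translation": [-1.4, -1.0, 5], "twist": [0, 0, 0], "claw": 1}, {"translation": [0, 0, 5], "twist": [0, 0, 0], "claw": 1}, {"translation": [0, 0, 8], "twist": [0, 0, 0], "claw": 1}, {"translation": [0, 0, 8], "twist": [0, 0, 0], "claw": 1}, {"translation": [0, 0, 4], "twist": [0, 0, 0], "claw": 1}]'

```text
clock: 15.5
tool_pos: [0.5517, 0.2422, 0.0785]
ee_rot: [-3.14, 0.001, 1.745]
force: [0.9, 0.0, -5.1]
grip_width: 0.393
```

Call:
send_rows --commands '[{"translation": [0, 0, 8], "twist": [0, 0, 0], "claw": 1}, {"translation": [0, 0, 8], "twist": [0, 0, 0], "claw": 1}, {"translation": [0, 0, 8], "twist": [0, 0, 0], "claw": 1}, {"translation": [0, 0, 6], "twist": [0, 0, 0], "claw": 1}, {"translation": [0, 0, 0], "twist": [0, 0, 0], "claw": 1}]'

```text
clock: 16.0
tool_pos: [0.5517, 0.242, 0.0487]
ee_rot: [-3.14, 0.001, 1.745]
force: [-0.3, -1.1, -5.8]
grip_width: 0.391
```

Call:
send_rows --commands '[{"translation": [0, 0, 2], "twist": [0, 0, 0], "claw": 1}, {"translation": [0, 0, 1], "twist": [0, 0, 0], "claw": 1}, {"translation": [0, 0, 1], "twist": [0, 0, 0], "claw": 1}, {"translation": [0, 0, 0], "twist": [0, 0, 0], "claw": 1}, {"translation": [0, 0, 0], "twist": [0, 0, 0], "claw": 1}]'

```text
clock: 16.5
tool_pos: [0.5524, 0.2424, 0.046]
ee_rot: [3.141, -0.0, 1.745]
force: [-0.1, -1.0, -5.8]
grip_width: 0.392
```

Call:
send_rows --commands '[{"translation": [0, 0, 2], "twist": [0, 0, 0], "claw": 1}, {"translation": [0, 0, 1.5], "twist": [0, 0, 0], "claw": 1}, {"translation": [0, 0, 0.5], "twist": [0, 0, 0], "claw": 1}, {"translation": [0, 0, 0.5], "twist": [0, 0, 0], "claw": 1}, {"translation": [0, 0, 0], "twist": [0, 0, 0], "claw": 1}]'

```text
clock: 17.0
tool_pos: [0.5523, 0.2423, 0.0412]
ee_rot: [-3.141, 0.0, 1.745]
force: [-0.3, -0.2, -5.4]
grip_width: 0.394
```

Call:
send_rows --commands '[{"translation": [0, 0, 0.5], "twist": [0, 0, 0], "claw": 1}, {"translation": [0, 0, 0.5], "twist": [0, 0, 0], "claw": 1}, {"translation": [0, 0, 0.3], "twist": [0, 0, 0], "claw": 1}, {"translation": [0, 0, 0], "twist": [0, 0, 0], "claw": 1}, {"translation": [0, 0, 0], "twist": [0, 0, 0], "claw": 1}]'

```text
clock: 17.5
tool_pos: [0.5524, 0.2424, 0.0404]
ee_rot: [3.142, -0.0, 1.745]
force: [-2.6, -0.5, 2.7]
grip_width: 0.389
```

Contact on the bed at z 0.0404, as predicted. Releasing and backing away behind the knob.

Call:
send_rows --commands '[{"translation": [0, 0, 0], "twist": [0, 0, 0], "claw": -1}, {"translation": [0, 0, 0], "twist": [0, 0, 0], "claw": -1}, {"translation": [0, 0, 0], "twist": [0, 0, 0], "claw": -1}, {"translation": [0, 0, 0], "twist": [0, 0, 0], "claw": -1}, {"translation": [0, 0, 0], "twist": [0, 0, 0], "claw": -1}]'

```text
clock: 18.0
tool_pos: [0.5524, 0.2424, 0.04]
ee_rot: [3.141, -0.0, 1.745]
force: [1.3, 0.1, -0.2]
grip_width: 1.001
```

Call:
send_rows --commands '[{"translation": [0, 0, -8], "twist": [0, 0, 0], "claw": -1}, {"translation": [0, 0, -20], "twist": [0, 0, 0], "claw": -1}, {"translation": [0, 0, -35], "twist": [0, 0, 0], "claw": -1}, {"translation": [0, 0, -40], "twist": [0, 0, 0], "claw": -1}, {"translation": [0, 0, -40], "twist": [0, 0, 0], "claw": -1}]'

```text
clock: 18.5
tool_pos: [0.5521, 0.242, 0.185]
ee_rot: [-3.142, 0.0, 1.744]
force: [-0.0, 0.9, 0.3]
grip_width: 1.002
```

Call:
send_rows --commands '[{"translation": [-30, 0, -10], "twist": [0, 0, 0], "claw": 1}, {"translation": [-35, 0, 0], "twist": [0, 0, 0], "claw": 1}, {"translation": [-30, 0, 0], "twist": [0, 0, 0], "claw": 1}, {"translation": [-15, 0, 0], "twist": [0, 0, 0], "claw": 1}, {"translation": [0, 0, 0], "twist": [0, 0, 0], "claw": 1}]'

```text
clock: 19.0
tool_pos: [0.5718, 0.1316, 0.1936]
ee_rot: [3.141, 0.0, 1.741]
force: [0.6, 0.1, 0.3]
grip_width: 0.143
```

```bash
python3 - <<'E'
from h import *
c,im=shot("w5",3); s=env.read_state();print(s["clock"],s["tool_pos"],s["ee_rot"],s["force"],s["grip_width"])
q=np.array([.5524,.245,.175])
fit(c,im,rect(-.055,.055,-.05,.075,.008)[1:4:1],q)
fit(c,im,rect(-.017,.017,-.017,.017,.07),np.array([.5528,.2425,.175]),rad=(5,3))
k=loc(q,[(0,-.069,.04)])[0];print("knob",k,proj(c,[k]))
t=loc(q,[(0,-.105,.12)])[0];plan(t,np.pi/2+.175,1)
E
```

```text
19.2 [0.571  0.1361 0.1928] [-3.1412 -0.0005  1.7473] [0.2765 0.3133 0.265 ] 0.0004002081530256765
pose [0.5543 0.2357 0.1746] median res px per seg [0.4646 0.1366 0.5113] [0.4646 0.2412 0.5113]
pose [0.5518 0.242  0.1761] median res px per seg [0.969  1.0264 0.822  0.9422] [0.969  1.0264 0.822  0.9422]
knob [0.5644 0.1771 0.04  ] [[283.8818 143.5715]]
dist mm/row 73.04140818187373 deg/row 0.08983509439660611
[ 5.4  0.7 72.8] [-0.0004 -0.0005  0.0015]
```

View pics/w5.png

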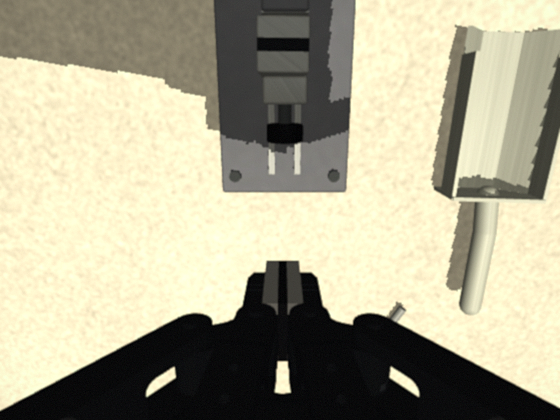

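The coupling stands between the jaws at (283,45), dark line across. The knob is at (284,131), on the tool's centre line, and the shut fingers are behind it. Descending behind the knob.

Call:
send_rows --commands '[{"translation": [3, 0.5, 25], "twist": [0, 0, 0], "claw": 1}, {"translation": [2, 0, 35], "twist": [0, 0, 0], "claw": 1}, {"translation": [0, 0, 35], "twist": [0, 0, 0], "claw": 1}, {"translation": [0, 0, 35], "twist": [0, 0, 0], "claw": 1}, {"translation": [0, 0, 25], "twist": [0, 0, 0], "claw": 1}]'

```text
clock: 19.7
tool_pos: [0.5696, 0.1406, 0.0354]
ee_rot: [-3.139, 0.0, 1.747]
force: [-1.1, 0.9, 0.3]
grip_width: 0.004
```

Call:
send_rows --commands '[{"translation": [5, 0, 0], "twist": [0, 0, 0], "claw": 1}, {"translation": [5, 0, 0], "twist": [0, 0, 0], "claw": 1}, {"translation": [5, 0, 0], "twist": [0, 0, 0], "claw": 1}, {"translation": [4, 0, 0], "twist": [0, 0, 0], "claw": 1}, {"translation": [0, 0, 0], "twist": [0, 0, 0], "claw": 1}]'

```text
clock: 20.2
tool_pos: [0.5681, 0.1592, 0.0391]
ee_rot: [3.14, -0.001, 1.746]
force: [-1.3, -0.1, 0.3]
grip_width: -0.001
```

Call:
send_rows --commands '[{"translation": [2, 0, 0], "twist": [0, 0, 0], "claw": 1}, {"translation": [2, 0, 0], "twist": [0, 0, 0], "claw": 1}, {"translation": [1.5, 0, 0], "twist": [0, 0, 0], "claw": 1}, {"translation": [1.5, 0, 0], "twist": [0, 0, 0], "claw": 1}, {"translation": [0, 0, 0], "twist": [0, 0, 0], "claw": 1}]'

```text
clock: 20.7
tool_pos: [0.5664, 0.1648, 0.038]
ee_rot: [-3.142, 0.0, 1.745]
force: [0.7, 0.3, 0.6]
grip_width: -0.003
```

Call:
send_rows --commands '[{"translation": [1, 0, 0], "twist": [0, 0, 0], "claw": 1}, {"translation": [1, 0, 0], "twist": [0, 0, 0], "claw": 1}, {"translation": [1, 0, 0], "twist": [0, 0, 0], "claw": 1}, {"translation": [0, 0, 0], "twist": [0, 0, 0], "claw": 1}, {"translation": [0, 0, 0], "twist": [0, 0, 0], "claw": 1}]'

```text
clock: 21.2
tool_pos: [0.566, 0.1675, 0.038]
ee_rot: [3.142, 0.0, 1.745]
force: [-0.8, 1.0, -0.8]
grip_width: 0.003
```

Call:
send_rows --commands '[{"translation": [1, 0, 0], "twist": [0, 0, 0], "claw": 1}, {"translation": [1, 0, 0], "twist": [0, 0, 0], "claw": 1}, {"translation": [1, 0, 0], "twist": [0, 0, 0], "claw": 1}, {"translation": [0, 0, 0], "twist": [0, 0, 0], "claw": 1}, {"translation": [0, 0, 0], "twist": [0, 0, 0], "claw": 1}]'

```text
clock: 21.7
tool_pos: [0.5656, 0.1697, 0.0381]
ee_rot: [-3.142, 0.001, 1.744]
force: [0.8, -5.4, 0.6]
grip_width: -0.003
```

Call:
send_rows --commands '[{"translation": [1, 0, 0], "twist": [0, 0, 0], "claw": 1}, {"translation": [1, 0, 0], "twist": [0, 0, 0], "claw": 1}, {"translation": [0, 0, 0], "twist": [0, 0, 0], "claw": 1}, {"translation": [0, 0, 0], "twist": [0, 0, 0], "claw": 1}, {"translation": [0, 0, 0], "twist": [0, 0, 0], "claw": 1}]'

```text
clock: 22.2
tool_pos: [0.5653, 0.1713, 0.038]
ee_rot: [-3.142, 0.001, 1.744]
force: [1.5, -5.7, 0.9]
grip_width: 0.001
```

Call:
send_rows --commands '[{"translation": [1, 0, 0], "twist": [0, 0, 0], "claw": 1}, {"translation": [1, 0, 0], "twist": [0, 0, 0], "claw": 1}, {"translation": [0, 0, 0], "twist": [0, 0, 0], "claw": 1}, {"translation": [0, 0, 0], "twist": [0, 0, 0], "claw": 1}, {"translation": [0, 0, 0], "twist": [0, 0, 0], "claw": 1}]'

```text
clock: 22.7
tool_pos: [0.565, 0.1725, 0.038]
ee_rot: [-3.141, 0.002, 1.743]
force: [1.4, -8.3, 1.6]
grip_width: -0.005
```

Call:
send_rows --commands '[{"translation": [1, 0, 0], "twist": [0, 0, 0], "claw": 1}, {"translation": [0.5, 0, 0], "twist": [0, 0, 0], "claw": 1}, {"translation": [0, 0, 0], "twist": [0, 0, 0], "claw": 1}, {"translation": [0, 0, 0], "twist": [0, 0, 0], "claw": 1}, {"translation": [0, 0, 0], "twist": [0, 0, 0], "claw": 1}]'

```text
clock: 23.2
tool_pos: [0.565, 0.1725, 0.038]
ee_rot: [-3.141, 0.003, 1.742]
force: [1.7, -12.8, 3.3]
grip_width: 0.001
```

Call:
send_rows --commands '[{"translation": [1, 0, 0], "twist": [0, 0, 0], "claw": 1}, {"translation": [1, 0, 0], "twist": [0, 0, 0], "claw": 1}, {"translation": [0, 0, 0], "twist": [0, 0, 0], "claw": 1}, {"translation": [0, 0, 0], "twist": [0, 0, 0], "claw": 1}, {"translation": [0, 0, 0], "twist": [0, 0, 0], "claw": 1}]'

```text
clock: 23.7
tool_pos: [0.565, 0.1725, 0.0381]
ee_rot: [-3.141, 0.005, 1.741]
force: [1.3, -18.2, 2.5]
grip_width: -0.0
```

Call:
send_rows --commands '[{"translation": [1, 0, 0], "twist": [0, 0, 0], "claw": 1}, {"translation": [1, 0, 0], "twist": [0, 0, 0], "claw": 1}, {"translation": [0, 0, 0], "twist": [0, 0, 0], "claw": 1}, {"translation": [0, 0, 0], "twist": [0, 0, 0], "claw": 1}, {"translation": [0, 0, 0], "twist": [0, 0, 0], "claw": 1}]'

```text
clock: 24.2
tool_pos: [0.565, 0.1725, 0.0381]
ee_rot: [-3.141, 0.007, 1.739]
force: [2.2, -23.2, 4.0]
grip_width: 0.001
```

The jaw has come to a firm stop: no movement from 13 N to 23 N. Backing off, rising, and checking.

Call:
send_rows --commands '[{"translation": [-6, 0, 0], "twist": [0, 0, 0], "claw": 1}, {"translation": [-10, 0, 0], "twist": [0, 0, 0], "claw": 1}, {"translation": [-15, 0, 0], "twist": [0, 0, 0], "claw": 1}, {"translation": [0, 0, -20], "twist": [0, 0, 0], "claw": 1}, {"translation": [0, 0, -35], "twist": [0, 0, 0], "claw": 1}]'

```text
clock: 24.7
tool_pos: [0.5676, 0.1479, 0.0917]
ee_rot: [-3.137, 0.001, 1.744]
force: [0.2, 1.1, 0.1]
grip_width: 0.001
```

Call:
send_rows --commands '[{"translation": [0, 0, -40], "twist": [0, 0, 0], "claw": 1}, {"translation": [12, 0, -40], "twist": [0, 0, 0], "claw": 1}, {"translation": [25, 0, -20], "twist": [0, 0, 0], "claw": 1}, {"translation": [0, 0, 0], "twist": [0, 0, 0], "claw": 1}, {"translation": [0, 0, 0], "twist": [0, 0, 0], "claw": 1}]'

```text
clock: 25.2
tool_pos: [0.5627, 0.1861, 0.1932]
ee_rot: [3.141, -0.001, 1.746]
force: [1.1, -0.3, -1.7]
grip_width: 0.0
```

```bash
python3 - <<'E'
from h import *
c,im=shot("w6",5); s=env.read_state();print(s["clock"],s["tool_pos"],s["force"],s["qd"])
q0=np.array([.5524,.245,.175])
q=fit(c,im,rect(-.055,.055,-.115,.075,.008)[:4:1],q0)
qc=fit(c,im,rect(-.017,.017,-.017,.017,.07),np.array([.5524,.245,.175]),rad=(5,3))
for Q in(q,q0):print("in clamp",R.from_euler("z",-Q[2]).apply([qc[0]-Q[0],qc[1]-Q[1],0]),qc[2]-Q[2])
for j in(.0,.006):print("knob edge px",j,proj(c,loc(q0,[(0,-.069+j,.04)])),"slid jaw inner",proj(c,loc(q0,[(0,-.023+j,.068)])),"fixed",proj(c,loc(q0,[(0,.017,.068)])))
u,v=proj(c,loc(q0,[(0,-.02,.05)]))[0].astype(int)
a=im[max(v-75,0):v+75,u-75:u+75];cv2.imwrite("pics/w6c.png",cv2.resize(np.clip(a[:,:,::-1]*2.,0,255).astype(np.uint8),None,fx=4,fy=4,interpolation=cv2.INTER_CUBIC));print("crop origin",u-75,max(v-75,0))
E
```

```text
25.5 [0.5625 0.1849 0.1923] [-0.8182  0.3357 -0.4025] [-0.0045 -0.0019 -0.0013 -0.0048  0.0002  0.0023 -0.0005]
pose [0.5526 0.2449 0.1763] median res px per seg [0.7525 0.2525 0.5033 0.2641] [0.7525 0.2596 0.5033 0.2641]
pose [0.5512 0.2445 0.1774] median res px per seg [2.0986 0.7428 0.5966 0.7558] [2.0986 0.814  0.5966 0.7699]
in clamp [-0.0015 -0.0002  0.    ] 0.001120211979385305
in clamp [-0.0013 -0.0003  0.    ] 0.002373830638422697
knob edge px 0.0 [[283.8154 205.5641]] slid jaw inner [[283.8978 152.8085]] fixed [[283.8755  92.5036]]
knob edge px 0.006 [[283.8121 198.3429]] slid jaw inner [[283.8946 144.1063]] fixed [[283.8755  92.5036]]
crop origin 208 70
```

View pics/w6c.png

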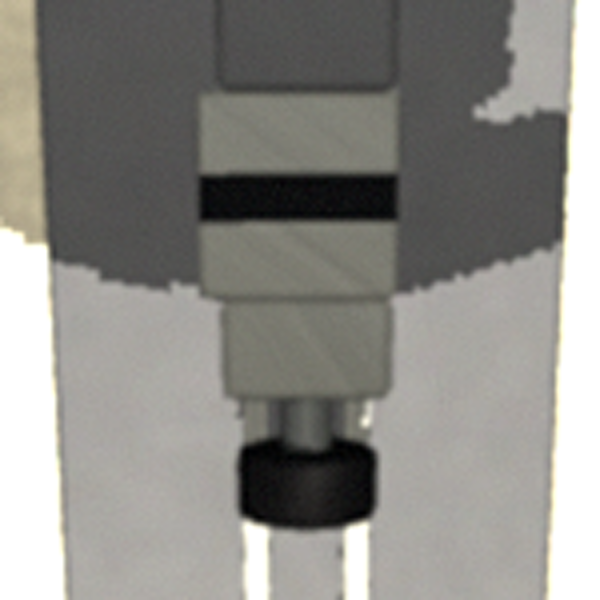

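The coupling sits flush between both jaws. The jaw edge is at row 144.5, against 144.1 predicted for 6 mm of travel. The coupling is at x -1.4 mm, y -0.3 mm, yaw 0.002 rad in the clamp's frame, and the arm is clear of everything.

```bash
python3 -c "
from workcell import env
print(env.job_done(), env.read_state()['clock'])"
```

```text
the job is handed in; nothing more can be done
the job is handed in; nothing more can be done
```

The coupling is clamped and the job is handed in, at about 25.5 s of the 67 s allowed. I took it from the rack by its plain faces and stood it on the open table. Then I regripped it by its pin faces, set it on the clamp bed and let go. I pushed the knob until the jaw stopped firmly, with no movement between 13 N and 23 N, then backed off.

- **Coupling:** The last wrist picture shows it upright and flush between both jaws. It measures -1.4 mm along the slot, -0.3 mm across, and 0.002 rad off the slot's axis, all within the limits.
- **Jaw:** The picture puts it at about 5.8 mm, above the 4.7 mm needed.
- **Arm:** It was at rest above the clamp, touching nothing; the force reading was about 1 N, no more than its usual noise in free air.
- **Weaker checks:** One edge of the final coupling fit, the one on the sliding-jaw side, was about 2 px (roughly 1.5 mm) off, because that edge is hard to tell from the jaw's top. An earlier clamp fit, taken with the base partly out of view, came out about 9 mm off; I discarded it because all the other clamp fits agreed within 1 mm.
- **Not measured:** I kept clear of the sleeve, punch, tub and scoop, but did not measure their positions again at the end.

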